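Vent a suction canister, find the thread of its port cap and hold the cap off

TASK

Flip the small red vent lever on the lid of the suction canister fully up, so that no vacuum is left in it, and only then unscrew the white winged cap from the wide port beside it. These lids come with right-hand or left-hand threads and look alike, so try the cap both ways, find the way it comes undone, and turn it that way until it is free. Lift it off and finish holding it in the gripper, level and still, some 5 to 10 cm straight above the open port, with the vent still open and the jar, the filter and the screwdriver left where they are.

Things in the scene. Friction and masses are not known exactly. Their poses are not given: they have to be found in the camera images.
- vent_lever (a joint): small red lever of the vent valve on the canister's blue lid. 0 = down (level, pointing away from the pump, its end standing out past the lid's rim), grows as its end is raised, 1.45 = upright stop. It starts anywhere from 0 to 0.2, needs about 1.2 N at its end and stays where it is left; fully up means above about 1.2.
- vent_tip (a point): centre of the round cross bar at the lever's end: a bar 13 mm in diameter and 16 mm long, lying level along the pivot's axis, to be pinched by its two ends or pushed up from below. When down it stands about 186 mm above the bench and 27 mm outside the lid's rim (the rim is 163 mm above the bench). Axes turn with the lever; x is along the cross bar.
- vent_pivot (a point): the lever's pivot, fixed on the lid 186 mm above the bench, 60 mm from the cap's axis. The cross bar runs 45 mm from it in an upright plane: level along this frame's -y (away from the cap) when down, straight above the pivot when up. x is the pivot's axis, z up; this is also the orientation of the whole unit. Valve head: 23 mm wide along x, up to 192 mm above the bench.
- port_rim (a point): centre of the rim of the wide port's neck on the canister's lid, 194 mm above the bench, where the cap's flange seats; z up, same axes as the unit. It is fixed. The neck is 32 mm outside, 25 mm inside, with a coarse screw thread outside that is hidden by the cap.
- cap_wing (a point): centre of the upright wing on top of the loose white cap (about 70 g), 16 mm above port_rim when screwed down. The wing is 12 mm thick along x, 42 mm long along y, 22 mm high (z up), to be pinched across its thickness. At its foot, 11 mm below this point, begins the round flange and skirt, 52 mm in diameter and 21 mm high.
- jar_mid (a point): middle of a small clear jar with a yellow lid standing on the bench, 56 mm in diameter, 75 mm high: leave it alone
- filter_mid (a point): middle of a white disc filter lying on the bench, 60 mm in diameter, 34 mm high with its spout: leave it alone
- screwdriver_grip (a point): handle of a black screwdriver lying on the bench, 170 mm long: leave it alone
- cap: the same cap, origin at its skirt's lower edge, same axes; screwed down, x within 0.03 rad of the unit's x. Wrong way, pinched with 15 N, it stops within 0.15 rad; forced, it springs but never frees. The other way it turns easily, need not climb (1 to 3 mm play in height), and is free to lift from 1.2 to 1.7 rad. Anticlockwise from above undoes a right-hand thread, clockwise a left-hand one.
Things that resemble listed ones, but are neither listed nor needed, are in the scene too. What is shaped like the cap but purple is not meant.

How it is judged:
On the way, in this order (a step that is already met when the one before it is completed fails the run):
1. the vent lever is raised (value of joint vent_lever above 1.15 rad), for 0.2 s.
2. the cap, still on its neck, is turned some 60 degrees in the way that undoes it (angle between the x axis of cap_wing and the x axis of port_rim, either way round above 1 rad and z of cap_wing in the frame of port_rim below 0.0215 m and horizontal distance between cap_wing and port_rim below 0.006 m), for 0.1 s.
At the end, for the whole second after the job is handed in: the vent lever stands above 1.15 rad; the cap is held between the fingers (over 1 N), raised 40 to 139 mm above its seat, within 35 mm sideways of the port's axis, within 0.25 rad of level, slower than 30 mm/s, and touches no part of the unit (value of joint vent_lever above 1.15 rad and z of cap_wing in the frame of port_rim between 0.056 and 0.155 m and horizontal distance between cap_wing and port_rim below 0.035 m and angle between cap_wing's own z axis and vertical below 0.25 rad and linear speed of cap below 0.03 m/s and contact force between the fingers and cap above 1 N and contact force between cap and unit below 0.1 N); the arm keeps its last pose, push and grip.
It fails at once if the jar is pushed away by more than 30 mm or tipped over (distance of jar_mid from where it was at the start of the episode above 0.03 m or angle between jar_mid's own z axis and vertical above 0.5 rad).
It fails at once if the disc filter is pushed away by more than 30 mm (distance of filter_mid from where it was at the start of the episode above 0.03 m).
It fails at once if the screwdriver is pushed away by more than 30 mm (distance of screwdriver_grip from where it was at the start of the episode above 0.03 m).
It also fails if it takes over 54 s, if anything falls off the work surface, if the arm or the gripper's body presses on something with over 40 N, if the wrist force passes 120 N, or if a joint passes its speed limit or range.

ROBOT

A 6-joint arm with a two-finger parallel gripper is mounted at the origin on the work surface. World frame = base frame: x ahead of the robot, y to its left, z up, the work surface at z = 0. Lengths are in m, angles in rad, forces in N, time in s.
With the tool pointing down it reaches from about 0.4 to 0.825 m from the base axis. Payload 7 kg.
Tool frame: the origin (TCP) lies at the centre of the arm's flange, where the gripper is bolted on; the fingertips stand 178 mm ahead of it and the grasp point (between the pads) lies 159 mm ahead of it; z points along the fingers, y is the direction in which the jaws open and shut (so a half turn about z gives the same grasp; the last joint's range is limited). The gripper opens to 88 mm and grips with 3 to 60 N. Pads are 19 mm wide; open, the fingers measure 130 mm over their backs; the gripper's body (78 mm by 193 mm) begins 47 mm behind the grasp point.
Start: joints at [-0.908, 0.359, 0.012, 0, -1.224, -0.288], TCP at [0.247, -0.628, 0.405] pointing down, gripper open.
Joint ranges: [-3.07, 3.07], [-1.43, 2.12], [-1.02, 1.25], [-3.03, 1.67], [-3.05, -0], [-3.03, 3.03]. Speed limits (rad/s): [2.39, 2.39, 3.01, 3.14, 3.14, 3.14].

INTERFACE

Orientations are given as [roll, pitch, yaw] about the fixed x, y, z axes, in that order (R = Rz(yaw) Ry(pitch) Rx(roll)).
In Python, from station import arm gives the robot as it stands.
- The arm moves only by the shell command python3 -m handwheel 'ROWS' [OPENING] [FORCE]. ROWS is JSON, a list of rows, each a list of 4 numbers: the shift along the world's x, y, z in cm, then the turn about the world's z in rad. In form: [[dx, dy, dz, yaw], ...]. A call has 1 to 20 rows; each row shifts and turns the commanded pose from where the row before left it; what a row does not reach is not made up. A row lasts 1/10 s, in which the tool goes at most 50 mm and 8.59 degrees, less where a joint would pass 70% of its speed; a pose out of reach is approached as far as the arm can. A call is refused whole if a number of a shift passes 5 or a number of a turn 0.15, either way. A call with a gripper value outside its range is refused whole. OPENING is the closure, from 0 (fully open) to 1 (shut), set as the call begins (- or left out, the last holds). The fingers move at their own pace and stop on an object; FORCE is the grip in N (left out, the last holds). Time passes only in rows, so rows that do not move let the fingers close. It gives the time, the measured TCP pose, the force and the opening at its end, in the units of the state.
- arm.get_state(): the state, without advancing time (a new reading comes with each control period).
- arm.grab_frame(name): name is "scene" or "side" or "wrist"; returns a dict with "image" (384x512x3 uint8, red, green, blue), "depth" (384x512 float32, m along the optical axis (not along the pixel's ray), 0 where there is no reading), "vfov" (degrees; the focal length in pixels is half the picture's height over the tangent of half this angle, whatever the lens; pixels are square), "cx", "cy" (the principal point, pixels), "rvec" (rotation vector, rad) and "tvec" (3), from world to camera coordinates, as OpenCV has them. Camera axes: x right, y down, z forward; pixel columns grow to the right and rows downward; lengths in m; the calibration is good to about 2 mm. A picture is of the moment at which its call begins.
- arm.job_done(): hands the job in, once; it reports no verdict.
The state is a dict: "t": time; "q": joint angles; "qd": joint speeds; "joint_efforts": joint torques, N m; "eef_pos": TCP position; "ee_rot": TCP orientation; "force": force on the tool from outside, world axes, zero at the start; "moment": the same for the moment, N m; "width": finger opening in m.
Only numpy, scipy, OpenCV 4.12 (cv2) and the standard library are available. Lean on these libraries where they do the work, as an engineer would, in place of code of your own. Each camera call takes 0.05 s, during which the arm holds its last target.

## Working session

There is one attempt and no reset: what is moved stays moved. The work goes in short steps, Python scripts to look and compute and a shell command to move; the robot and the scene stay as the last step left them, time stands still between calls to the robot, and variables do not carry over. Pictures are saved under pics/ and viewed, and the job is handed in when it is done.

```bash
ls; mkdir -p pics; cat > h.py <<'E'
import numpy as np, cv2
from station import arm
def grab(n,save=None):
    f=arm.grab_frame(n)
    np.savez('last_%s.npz'%n,**f)
    if save: cv2.imwrite('pics/'+save,cv2.cvtColor(f['image'],cv2.COLOR_RGB2BGR))
    return f
def load(n): return dict(np.load('last_%s.npz'%n))
def foc(f): return f['image'].shape[0]/2/np.tan(np.radians(float(f['vfov']))/2)
def px(f,u,v,d=None):
    if d is None: d=f['depth'][int(round(v)),int(round(u))]
    F=foc(f); p=np.array([(u-f['cx'])/F*d,(v-f['cy'])/F*d,d])
    R=cv2.Rodrigues(f['rvec'])[0]; return R.T@(p-f['tvec'].ravel())
def ray_z(f,u,v,z):
    a=px(f,u,v,0.); b=px(f,u,v,1.); t=(z-a[2])/(b[2]-a[2]); return a+t*(b-a)
def cloud(f):
    F=foc(f);H,W=f['depth'].shape; u,v=np.meshgrid(np.arange(W),np.arange(H)); d=f['depth']
    p=np.stack([(u-f['cx'])/F*d,(v-f['cy'])/F*d,d],-1); R=cv2.Rodrigues(f['rvec'])[0]
    return (p-f['tvec'].ravel())@R
def proj(f,p):
    R=cv2.Rodrigues(f['rvec'])[0]; c=R@np.array(p)+f['tvec'].ravel(); F=foc(f)
    return c[0]/c[2]*F+f['cx'],c[1]/c[2]*F+f['cy']
def crop(f,x0,y0,x1,y1,k,name):
    c=f['image'][y0:y1,x0:x1]; cv2.imwrite('pics/'+name,cv2.cvtColor(cv2.resize(c,None,fx=k,fy=k,interpolation=cv2.INTER_CUBIC),cv2.COLOR_RGB2BGR))
E
python3 - <<'E'
from h import *
for n in ('scene','side','wrist'):
    f=grab(n,n+'0.png'); print(n,f['vfov'],f['cx'],f['cy'],px(f,256,192,0.))
s=arm.get_state(); print(s)
E
```

```text
pics
scene 56.75732567181663 254.69093339818173 192.3736994314799 [0.8837728  0.32725247 0.49792559]
side 55.08952605461427 263.32616635275537 196.11717803951714 [0.21023077 0.26288667 0.53618899]
wrist 64.71813955928039 258.3903329094492 190.99974075617783 [ 0.18191823 -0.65442826  0.38386197]
{'t': 0.15, 'q': array([-9.07904968e-01,  3.59224148e-01,  1.12668335e-02, -2.44939060e-04,
       -1.22408885e+00, -2.88100026e-01]), 'qd': array([ 0.00085832, -0.00314108,  0.00325899,  0.00169418,  0.00095981,
       -0.00017116]), 'joint_efforts': array([-4.23965044e-03, -5.83273351e+01,  2.93289167e+01,  7.00145423e+00,
        8.66333517e-03, -9.59744079e-05]), 'eef_pos': array([ 0.24704531, -0.62801435,  0.40393727]), 'ee_rot': array([ 3.14032890e+00, -1.34349302e-04, -2.76688461e+00]), 'force': array([ 0.39344245, -0.15740516,  0.63018959]), 'moment': array([-0.00810875, -0.07485029, -0.00239752]), 'width': 0.08735988005413481}
```

View pics/scene0.png

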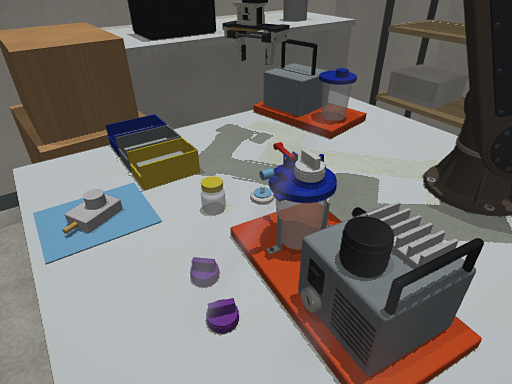

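View pics/side0.png

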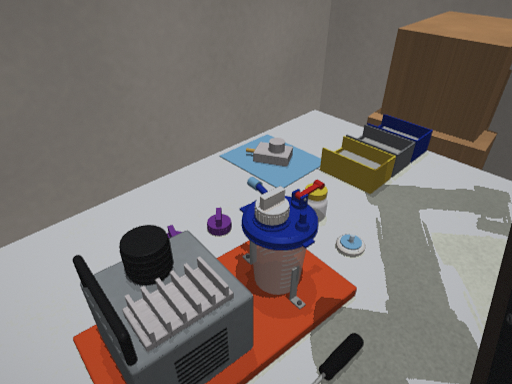

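View pics/wrist0.png

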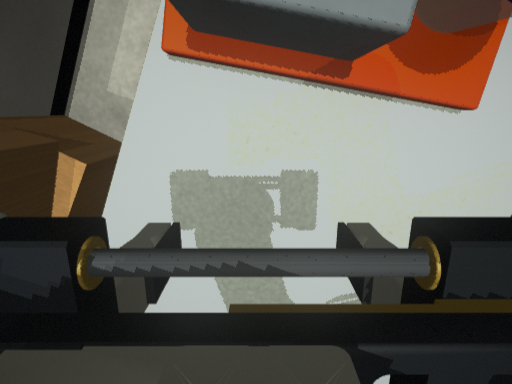

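The scene view has the main unit at (305,180): red lever end (280,148), white wing (312,158), and a blue hose stub at (266,173). Lookalikes are a second unit with a blue cap at (338,75), and purple caps at (204,270) and (222,315). The only white winged cap beside a red lever is at (312,160). I'll check it in a crop.

```bash
python3 - <<'E'
from h import *
f=load('scene'); crop(f,230,130,350,220,6,'c1.png')
f=load('side'); crop(f,230,165,350,255,6,'c2.png')
E
```

```text
(no output)
```

View pics/c1.png

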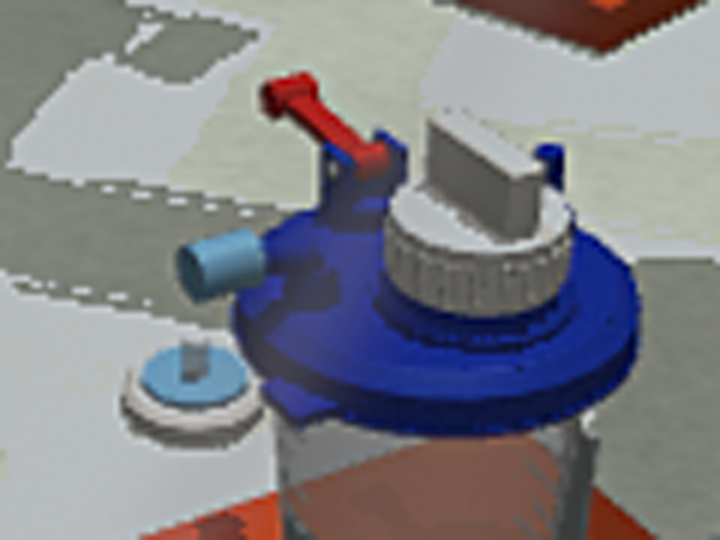

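View pics/c2.png

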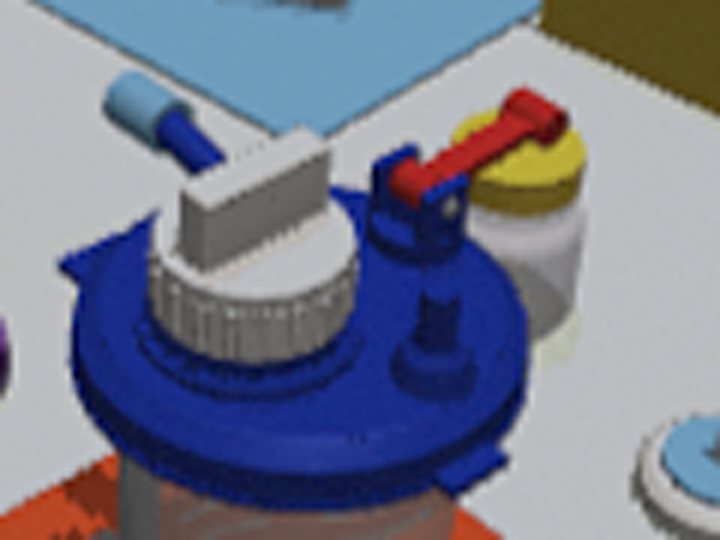

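The crops confirm it: white winged cap in the lid centre, red lever beside it with its cross bar (scene ≈(278,146), side ≈(318,184)). Next I measure.

```bash
python3 - <<'E'
from h import *
P=[];T=[]
for n,(x0,y0,x1,y1) in (('scene',(270,135,330,200)),('side',(250,170,330,235))):
    f=load(n); c=cloud(f); im=f['image'].astype(int)
    m=np.zeros(im.shape[:2],bool); m[y0:y1,x0:x1]=1
    r,g,b=im[...,0],im[...,1],im[...,2]
    red=m&(r>110)&(g<60)&(b<60)&(f['depth']>0)
    p=c[red]; p=p[(p[:,2]>.15)&(p[:,2]<.25)]; print(n,'red',len(p),p.mean(0).round(4)); 
    q=p[:,:2]-p[:,:2].mean(0); w=np.linalg.svd(q)[2][0]; t=q@w
    print(' dir',w,'ends',p[t.argmin()].round(4),p[t.argmax()].round(4))
    wt=m&(abs(r-g)<25)&(abs(g-b)<25)&(r>90)&(f['depth']>0)
    p=c[wt]
    top=p[(p[:,2]>.2145)&(p[:,2]<.235)]
    fl=p[(p[:,2]>.193)&(p[:,2]<.204)]
    print(' top',len(top),top.mean(0).round(4),'zmax',np.percentile(top[:,2],[50,95]).round(4))
    print(' wingtop rect',cv2.minAreaRect((top[:,:2]*1000).astype(np.float32)))
    print(' flange circ',len(fl),cv2.minEnclosingCircle((fl[:,:2]*1000).astype(np.float32)), np.percentile(fl[:,2],[5,50,95]).round(4))
f=load('scene')
for n in ('scene','side'):
    f=load(n); print(n, foc(f))
for n,u,v in (('scene',278,146),('side',318,184)):
    print(n,ray_z(load(n),u,v,.19))
E
```

```text
scene red 78 [ 0.5007 -0.1532  0.1922]
 dir [0.12006282 0.9927663 ] ends [ 0.4926 -0.1735  0.1964] [ 0.5044 -0.1238  0.1885]
 top 101 [ 0.5101 -0.0666  0.2202] zmax [0.221  0.2218]
 wingtop rect ((509.2170104980469, -68.50041961669922), (42.875606536865234, 11.282343864440918), 87.04765319824219)
 flange circ 266 ((507.0052185058594, -110.62079620361328), 68.07579040527344) [0.1938 0.1991 0.2004]
side red 132 [ 0.5006 -0.1499  0.1925]
 dir [0.12421893 0.99225483] ends [ 0.4954 -0.1727  0.1967] [ 0.5022 -0.1221  0.1899]
 top 197 [ 0.5062 -0.0657  0.2201] zmax [0.2209 0.2224]
 wingtop rect ((507.82611083984375, -66.65415954589844), (41.366859436035156, 12.010560989379883), 84.40875244140625)
 flange circ 418 ((533.9846801757812, -77.87022399902344), 54.42810821533203) [0.1939 0.1994 0.2017]
scene 355.4128624093309
side 368.1260856702945
scene [ 0.49845169 -0.17189549  0.19      ]
side [ 0.5008938  -0.17276168  0.19      ]
```

```bash
python3 - <<'E'
from h import *
C=[]
for n in('scene','side'):
    f=load(n); c=cloud(f)[f['depth']>0]; C.append(c)
C=np.concatenate(C)
C=C[(C[:,0]>0)&(C[:,0]<.9)&(C[:,1]>-.8)&(C[:,1]<.3)&(C[:,2]<.4)]
ix=(C[:,0]/.04).astype(int); iy=((C[:,1]+.8)/.04).astype(int)
G=np.full((23,28),0.);np.maximum.at(G,(ix,iy),C[:,2])
print('cols y=',' '.join('%4d'%(4*i-80) for i in range(28)))
for i in range(23): print('x=%3d '%(4*i),' '.join('%4d'%(1000*v) if v>.01 else '   .' for v in G[i]))
f=load('scene');print(px(f,262,174),px(f,270,172)); f=load('side');print(px(f,252,183),px(f,262,190))
print(px(load('side'),350,242),px(load('side'),320,190))
E
```

```text
cols y=  -80  -76  -72  -68  -64  -60  -56  -52  -48  -44  -40  -36  -32  -28  -24  -20  -16  -12   -8   -4    0    4    8   12   16   20   24   28
x=  0   155  256  258  257  257  173  174  193  192   30    .    .    .    .    .    .    .  206  211    .    .   78   36    .    .    .    .    .
x=  4   153  257  256  156  156  156  173  173  172   32    .    .    .    .    .    .    .   17  213  193  132   89   17    .    .    .    .    .
x=  8    31  156  157  156  156  156   32   32   32   31    .    .    .    .    .    .    .   17   58  219  174   48   14    .    .    .    .    .
x= 12    31  156  156  154   31   31   19    .    .    .    .    .    .    .    .    .    .    .  398  353  250  172  202    .    .    .    .    .
x= 16    27   29    .    .    .  334  334    .    .    .    .    .    .    .    .    .    .    .  398  399  399  399  245    .    .    .    .    .
x= 20     .    .  307  309  396  398  335    .    .    .    .    .    .    .    .    .    .    .    .  399  399  398    .    .    .    .    .    .
x= 24     .  334  335  392  399  399  334    .    .    .    .    .    
[... 1956 characters left out ...]
.    .    .    .    .    .    .
x= 80     .    .    .    .    .    .    .    .   61   63   35    .    .    .    .    .    .    .    .    .    .    .    .    .    .    .    .    .
x= 84     .    .    .    .    .    .    .    .   33   60   35    .    .    .    .    .    .    .    .    .    .    .    .    .    .    .    .    .
x= 88     .    .    .    .    .    .    .    .    .   34   24    .    .    .    .    .    .    .    .    .    .    .    .    .    .    .    .    .
[ 0.58741067 -0.09854652  0.19199351] [ 0.5741095  -0.09390704  0.19371766]
[ 0.5775835  -0.09220936  0.19279193] [ 0.55334466 -0.09146956  0.19104035]
[ 0.4672539  -0.26483732  0.01926202] [ 0.57838522 -0.29952956  0.07687963]
```

```bash
python3 -m handwheel '[[2.28,4.14,0,0.1],[2.28,4.14,0,0.1],[2.28,4.14,0,0.1],[2.28,4.14,0,0.1],[2.28,4.14,0,0.1],[2.28,4.14,0,0.1],[2.28,4.14,0,0.1],[2.28,4.14,0,0.1],[2.28,4.14,0,0.1],[2.28,4.14,0,0.1],[2.28,4.14,0,0.1],[0,0,0,0],[0,0,0,0]]' 0.5 15
python3 - <<'E'
from h import *
print(arm.get_state()['q'])
grab('wrist','w1.png');grab('side','s1.png')
E
```

```text
t: 1.45
eef_pos: [0.4982, -0.1716, 0.4044]
ee_rot: [3.141, 0.0, -1.665]
force: [0.5, -0.0, 0.4]
width: 0.0437
[ 4.08287811e-02  1.15024944e-01 -3.12193637e-01 -1.15858158e-04
 -1.14428597e+00 -1.34660935e-01]
```

View pics/w1.png

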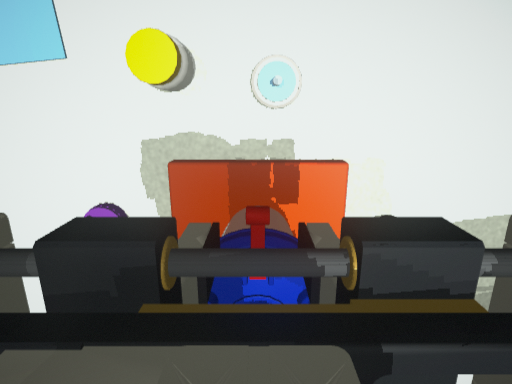

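View pics/s1.png

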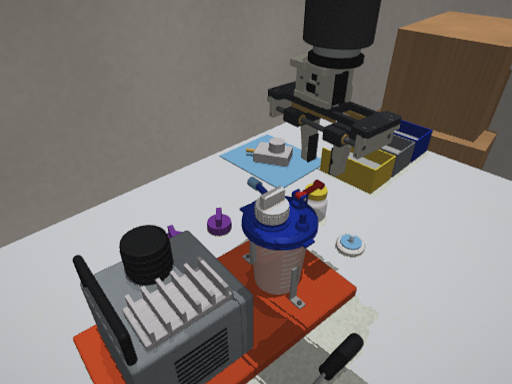

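Wrist view: red cross bar at (258,215), lever running straight down the image to (258,275), centred between the fingers at 197 and 320. I'll measure it from here.

```bash
python3 - <<'E'
from h import *
f=load('wrist'); print(px(f,256,192,0.))
c=cloud(f); im=f['image'].astype(int); r,g,b=im[...,0],im[...,1],im[...,2]
red=(r>90)&(g<50)&(b<50); red[:200]=0; red[250:]=0; red[:,:235]=0; red[:,285:]=0
bar=red.copy(); bar[224:]=0
for m in (bar,red): 
    p=c[m]; p=p[(p[:,2]>.15)]; print(len(p),p.mean(0).round(4),p.min(0).round(4),p.max(0).round(4))
v,u=np.nonzero(bar); print(u.min(),u.max(),v.min(),v.max())
lev=red&~bar; q=c[lev]; q=q[q[:,2]>.15]; print(np.polyfit(q[:,1],q[:,0],1))
crop(f,200,190,320,280,6,'c3.png')
E
```

```text
[ 0.49202136 -0.24237147  0.38440482]
451 [ 0.4985 -0.1756  0.1961] [ 0.4904 -0.2424  0.1858] [ 0.5068 -0.1676  0.3844]
787 [ 0.4991 -0.1686  0.1949] [ 0.4904 -0.2424  0.1858] [ 0.5068 -0.1489  0.3844]
235 283 200 223
[0.08759986 0.513916  ]
```

View pics/c3.png

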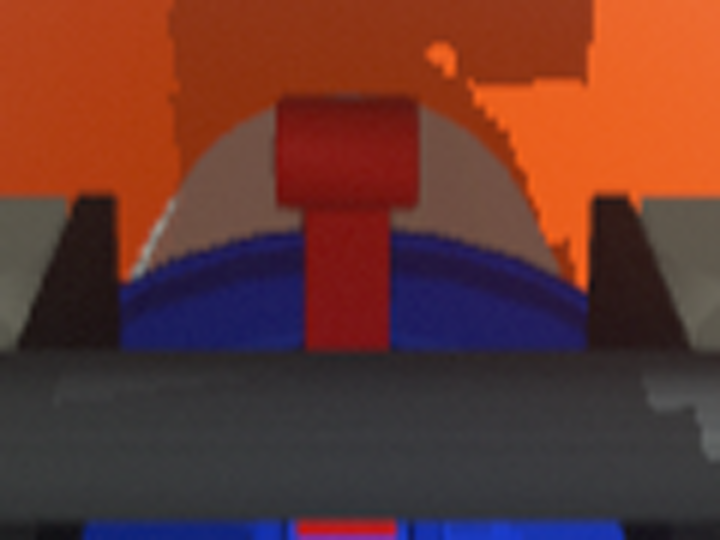

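```bash
python3 -m handwheel '[[0,-0.2,-1,0],[0,0,-1.5,0],[0,0,-1.5,0],[0,0,-1.5,0],[0,0,0,0]]' 0.5 15
python3 -m handwheel '[[0,0,0,0],[0,0,0,0],[0,0,0,0],[0,0,0,0],[0,0,0,0]]' 1 15
python3 - <<'E'
from h import *
f=grab('side','s2.png'); crop(f,230,120,370,240,5,'c4.png')
E
```

```text
t: 2.05
eef_pos: [0.4965, -0.1758, 0.3471]
ee_rot: [3.137, 0.0, -1.669]
force: [0.5, 0.3, -0.0]
width: 0.044
t: 2.55
eef_pos: [0.4982, -0.1748, 0.3502]
ee_rot: [-3.14, -0.0, -1.667]
force: [1.1, -1.8, 0.8]
width: 0.0156
```

View pics/c4.png

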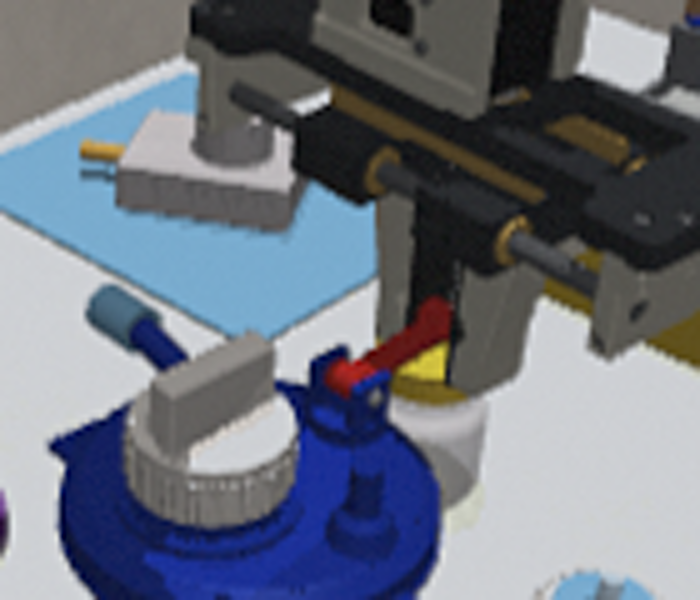

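Bar is pinched (15.6 mm). Now I swing it up its arc.

```bash
python3 -m handwheel '[[0.01,0.09,0.46,0],[0.01,0.09,0.46,0],[0.015,0.18,0.42,0],[0.015,0.18,0.42,0],[0.02,0.25,0.37,0],[0.02,0.25,0.37,0],[0.03,0.32,0.31,0],[0.03,0.32,0.31,0],[0.035,0.38,0.25,0],[0.035,0.38,0.25,0],[0.04,0.42,0.16,0],[0.04,0.42,0.16,0],[0.03,0.33,0.06,0],[0.03,0.33,0.06,0],[0.01,0.15,0,0],[0,0,0,0],[0,0,0,0]]' 1 15
python3 - <<'E'
from h import *
f=grab('side','s3.png'); crop(f,230,120,370,240,5,'c5.png')
f=grab('scene','sc3.png'); crop(f,230,90,370,210,5,'c6.png')
E
```

```text
t: 4.3
eef_pos: [0.5019, -0.1341, 0.3923]
ee_rot: [-3.139, -0.001, -1.666]
force: [1.4, -3.4, 8.2]
width: 0.0157
```

View pics/c5.png

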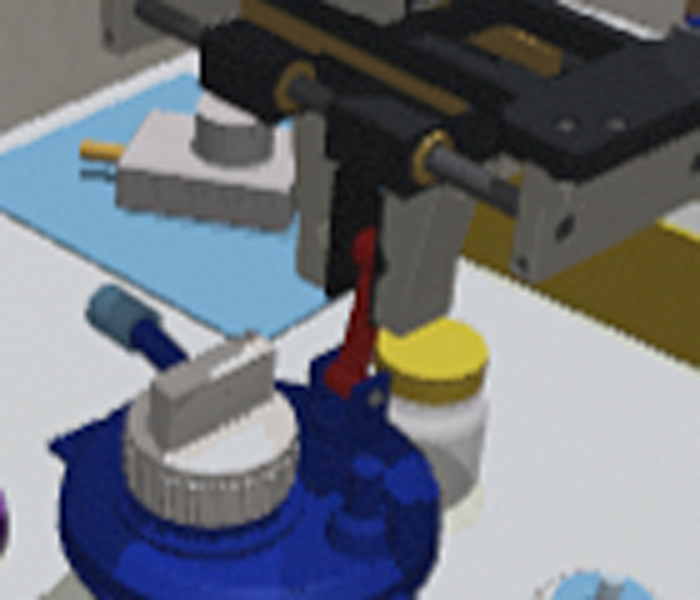

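View pics/c6.png

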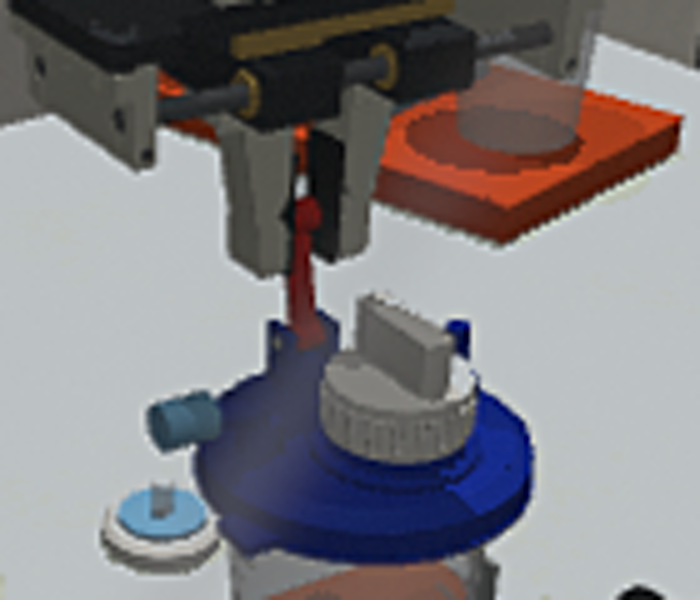

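```bash
python3 -m handwheel '[[0.02,0.2,0.05,0],[0.02,0.2,0,0],[0.01,0.1,0,0],[0,0,0,0]]' 1 15
python3 -m handwheel '[[0,0,0,0],[0,0,0,0],[0,0,0,0]]' 0.5 15
python3 -m handwheel '[[0,0,1.5,0],[0,0,1.5,0],[0,0,1,0],[0,0,0,0]]'
python3 - <<'E'
from h import *
f=grab('side','s4.png'); crop(f,230,120,370,240,5,'c7.png')
out=[]
for n in('side','scene'):
    f=grab(n); c=cloud(f); im=f['image'].astype(int); r,g,b=im[...,0],im[...,1],im[...,2]
    m=(r>90)&(g<55)&(b<55)&(f['depth']>0); p=c[m]
    p=p[(abs(p[:,0]-.5)<.03)&(abs(p[:,1]+.13)<.06)&(p[:,2]>.18)&(p[:,2]<.26)]
    t=p[p[:,2]>.226]; l=p[p[:,2]<.195]; print(n,len(t),t.mean(0),t.max(0),len(l),l.mean(0) if len(l) else'')
E
```

```text
t: 4.8
eef_pos: [0.5024, -0.1291, 0.3927]
ee_rot: [-3.139, -0.001, -1.666]
force: [1.8, -2.2, 7.8]
width: 0.0156
t: 5.1
eef_pos: [0.5017, -0.1286, 0.3904]
ee_rot: [3.14, 0.0, -1.667]
force: [0.0, 0.6, 0.6]
width: 0.0344
t: 5.5
eef_pos: [0.5023, -0.1288, 0.4319]
ee_rot: [-3.14, 0.0, -1.667]
force: [-1.2, -0.5, -0.2]
width: 0.0432
side 30 [ 0.50240124 -0.13020141  0.23627166] [ 0.51001326 -0.12733588  0.23819414] 12 [ 0.50391321 -0.12401854  0.19059793]
scene 12 [ 0.50041804 -0.13161394  0.23880204] [ 0.51015127 -0.12826828  0.25636549] 3 [ 0.50440377 -0.12614111  0.19298965]
```

View pics/c7.png

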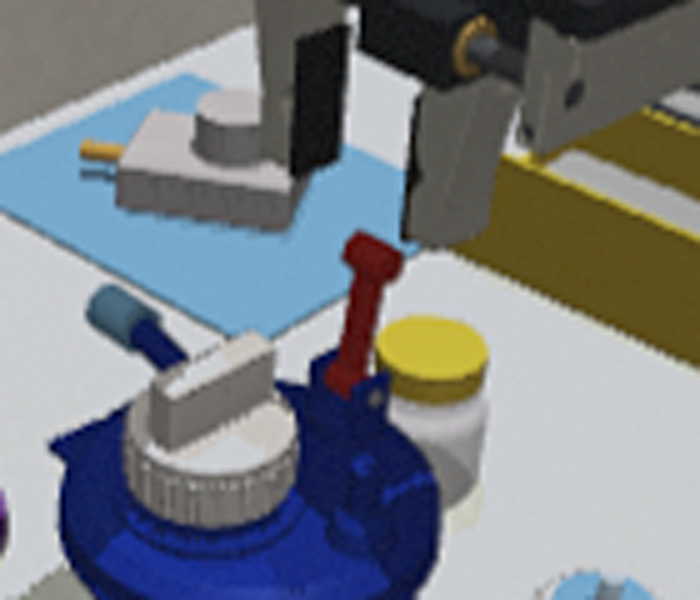

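Lever stands upright (top at z≈0.238). Moving on over the cap.

```bash
python3 -m handwheel '[[0.12,1.54,0,0],[0.2,1.54,0,0],[0.15,1.54,0,0],[0.15,1.54,0,0],[0,0,0,0],[0,0,0,0]]'
python3 - <<'E'
from h import *
f=grab('wrist','w5.png');crop(f,180,190,340,310,5,'c8.png')
c=cloud(f); im=f['image'].astype(int); 
m=(abs(c[...,0]-.508)<.035)&(abs(c[...,1]+.067)<.035)&(c[...,2]>.214)&(c[...,2]<.228)&(im.min(-1)>60)&(f['depth']>0)
p=c[m];print(len(p),p.mean(0),cv2.minAreaRect((p[:,:2]*1000).astype(np.float32)))
E
```

```text
t: 6.25
eef_pos: [0.5082, -0.0671, 0.4301]
ee_rot: [3.14, -0.0, -1.666]
force: [-0.4, -0.3, -0.7]
width: 0.0437
1105 [ 0.50841675 -0.07066365  0.22058849] ((508.67608642578125, -69.34476470947266), (41.70127868652344, 11.934958457946777), 84.95182800292969)
```

View pics/c8.png

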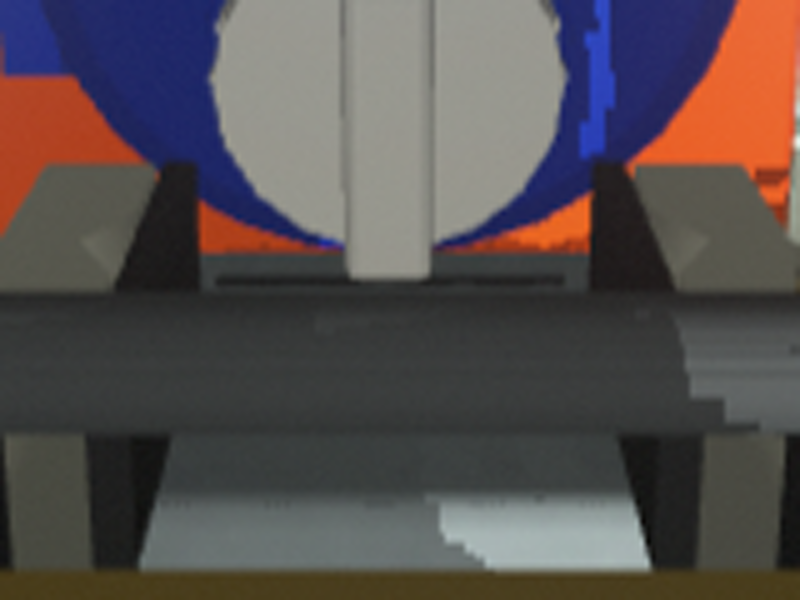

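Wrist view: wing vertical at (259,217) centre in column, squarely between the pads, angle matches the tool. Descend and pinch.

```bash
python3 -m handwheel '[[0.04,-0.1,-1.2,0],[0,0,-1.2,0],[0,0,-1.2,0],[0,0,-1.2,0],[0,0,0,0],[0,0,0,0]]'
python3 -m handwheel '[[0,0,0,0],[0,0,0,0],[0,0,0,0],[0,0,0,0],[0,0,0,0]]' 1 15
python3 - <<'E'
from h import *
f=grab('side','s6.png'); crop(f,210,120,350,240,5,'c9.png'); s=arm.get_state(); print(s['moment'],s['force'])
E
```

```text
t: 6.9
eef_pos: [0.5088, -0.0683, 0.3824]
ee_rot: [3.141, -0.0, -1.667]
force: [0.4, 0.5, 0.0]
width: 0.0435
t: 7.4
eef_pos: [0.5087, -0.0682, 0.383]
ee_rot: [-3.141, 0.0, -1.667]
force: [0.1, 0.4, 1.5]
width: 0.0117
[0.13908262 0.26726444 0.01821783] [0.27970193 0.82584578 1.11782672]
```

View pics/c9.png

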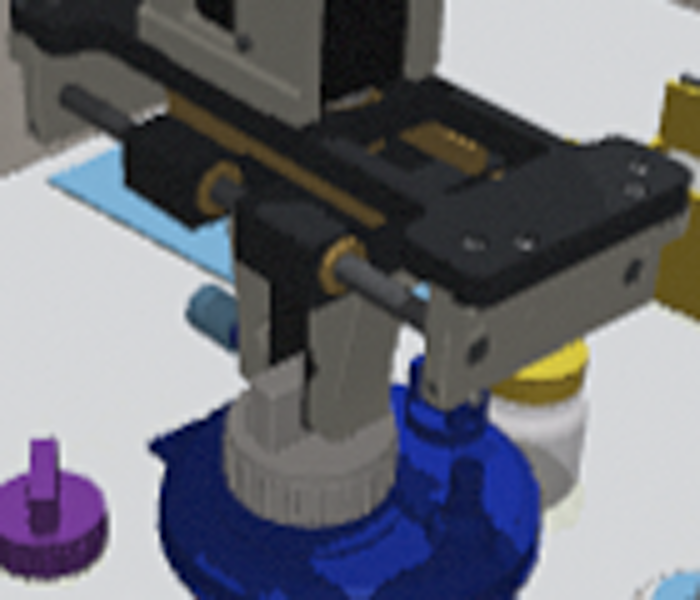

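```bash
python3 - <<'E'
from h import *
f=grab('scene','sc6.png'); crop(f,230,80,390,200,5,'c10.png')
E
```

```text
(no output)
```

View pics/c10.png

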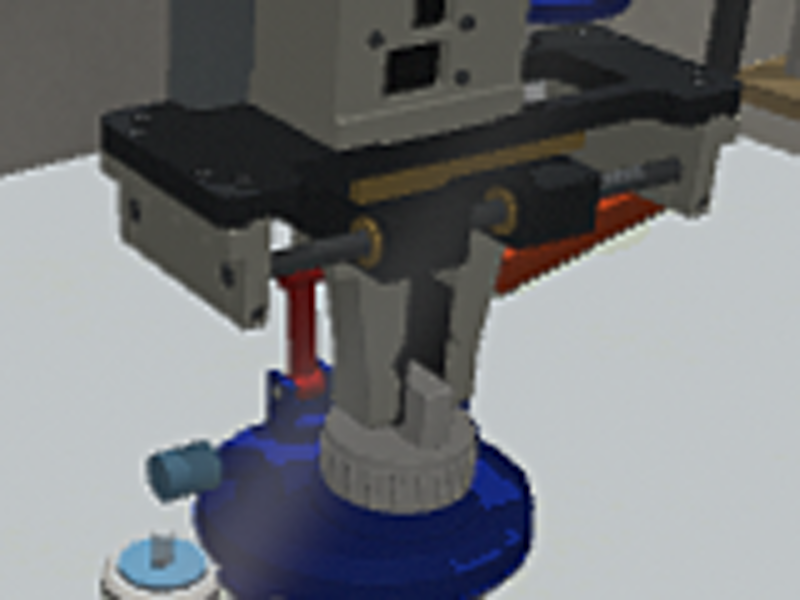

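Lever still up, wing pinched at 11.7 mm. Trial turn, anticlockwise first, small.

```bash
python3 -m handwheel '[[0,0,0,0.05],[0,0,0,0.05],[0,0,0,0.05],[0,0,0,0.05],[0,0,0,0]]'
python3 -c "
from h import *
s=arm.get_state(); print(s['moment'],s['force'],s['q'][5])"
python3 -m handwheel '[[0,0,0,0.05],[0,0,0,0.05],[0,0,0,0]]'
python3 -c "
from h import *
s=arm.get_state(); print(s['moment'],s['force'],s['q'][5])"
```

```text
t: 8.0
eef_pos: [0.5087, -0.0683, 0.3829]
ee_rot: [-3.141, 0.0, -1.467]
force: [0.1, 0.2, 2.1]
width: 0.0132
[ 0.01224421  0.09963999 -0.44243833] [0.11798339 0.20732022 2.09267242] -0.14539867935960787
t: 8.3
eef_pos: [0.5088, -0.0682, 0.3829]
ee_rot: [-3.141, 0.0, -1.368]
force: [-0.6, 0.7, 1.9]
width: 0.0145
[ 0.06642282  0.05760331 -0.5673602 ] [-0.61719788  0.71804951  1.89079019] -0.046692253411658544
```

Anticlockwise meets a stop: the moment rises to −0.57 N·m and the pads ride up on the wing (11.7→14.5 mm). Back, then clockwise.

```bash
python3 -m handwheel '[[0,0,0,-0.1],[0,0,0,-0.1],[0,0,0,-0.1],[0,0,0,0]]'
python3 -m handwheel '[[0,0,0,-0.1],[0,0,0,-0.1],[0,0,0,-0.1],[0,0,0,0]]'
python3 -c "
from h import *
s=arm.get_state(); print(s['moment'],s['force'],s['q'][5])
f=grab('scene','sc7.png'); crop(f,230,80,390,200,5,'c11.png')"
```

```text
t: 8.7
eef_pos: [0.5088, -0.0682, 0.3829]
ee_rot: [-3.141, -0.0, -1.67]
force: [-0.6, -0.0, 1.5]
width: 0.012
t: 9.1
eef_pos: [0.5087, -0.0682, 0.3829]
ee_rot: [-3.141, 0.0, -1.967]
force: [0.3, -0.7, 2.4]
width: 0.0119
[-0.00887159  0.04587154 -0.03765337] [ 0.32177582 -0.70364936  2.39313627] -0.6455647241020243
```

View pics/c11.png

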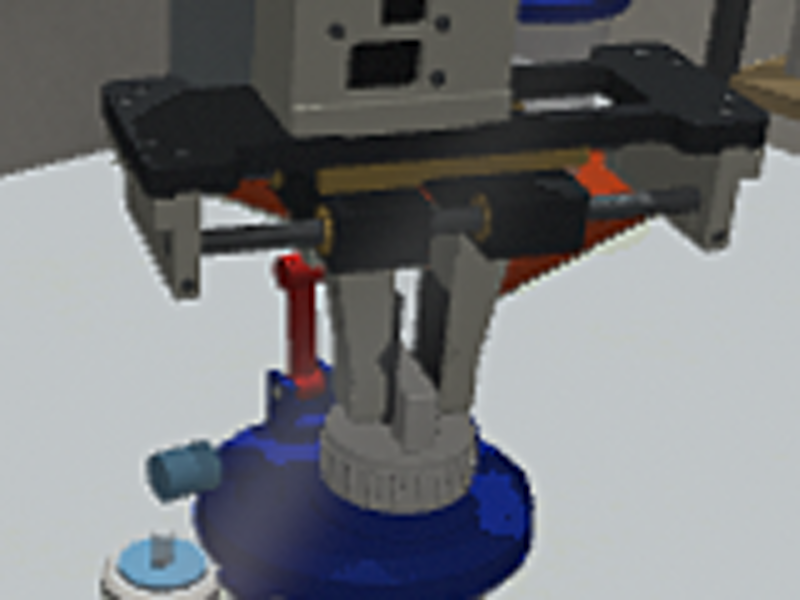

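Clockwise turns freely (0.04 N·m), so the thread is left-hand. Continue, in steps, watching the force.

```bash
python3 -m handwheel '[[0,0,0,-0.1],[0,0,0,-0.1],[0,0,0,-0.1],[0,0,0,-0.1],[0,0,0,-0.1],[0,0,0,-0.1],[0,0,0,-0.1],[0,0,0,-0.1],[0,0,0,0],[0,0,0,0]]'
python3 -c "
from h import *
s=arm.get_state(); print(s['moment'],s['force'],s['q'][5])
f=grab('scene','sc8.png'); crop(f,230,80,390,200,5,'c12.png')"
```

```text
t: 10.15
eef_pos: [0.5087, -0.0682, 0.3829]
ee_rot: [-3.141, 0.0, -2.762]
force: [-0.1, -0.1, 3.2]
width: 0.0118
[ 0.05998468  0.02515428 -0.08320837] [-0.13553104 -0.13686034  3.24931643] -1.4407195747977906
```

View pics/c12.png

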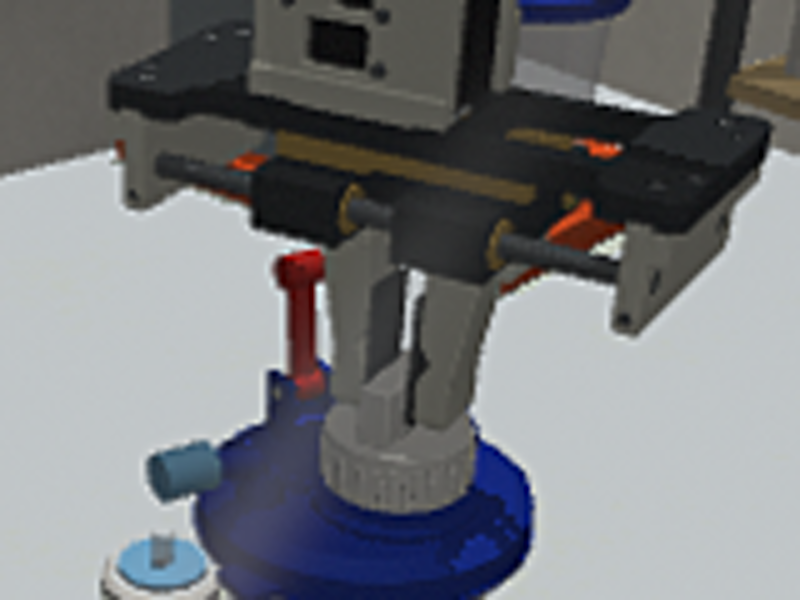

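The wing has turned with the fingers (~1.1 rad) and clears the lever. Finish to ~1.85 rad.

```bash
python3 -m handwheel '[[0,0,0,-0.1],[0,0,0,-0.1],[0,0,0,-0.1],[0,0,0,-0.1],[0,0,0,-0.1],[0,0,0,-0.1],[0,0,0,-0.1],[0,0,0,-0.05],[0,0,0,0],[0,0,0,0]]'
python3 -c "
from h import *
s=arm.get_state(); print(s['moment'],s['force'],s['q'][5])"
python3 -m handwheel '[[0,0,0.2,0],[0,0,0.2,0],[0,0,0.2,0],[0,0,0,0],[0,0,0,0]]'
python3 -c "
from h import *
f=grab('scene','sc9.png'); crop(f,230,80,390,200,5,'c13.png')"
```

```text
t: 11.2
eef_pos: [0.5088, -0.0682, 0.3829]
ee_rot: [3.142, 0.0, 2.77]
force: [-0.1, -0.6, 2.8]
width: 0.0129
[-0.20251029 -0.23136907  0.36990813] [-0.11947741 -0.55617343  2.76665351] -2.1920722903739254
t: 11.7
eef_pos: [0.5083, -0.0683, 0.3884]
ee_rot: [-3.141, -0.001, 2.766]
force: [0.2, -2.7, -7.6]
width: 0.0126
```

View pics/c13.png

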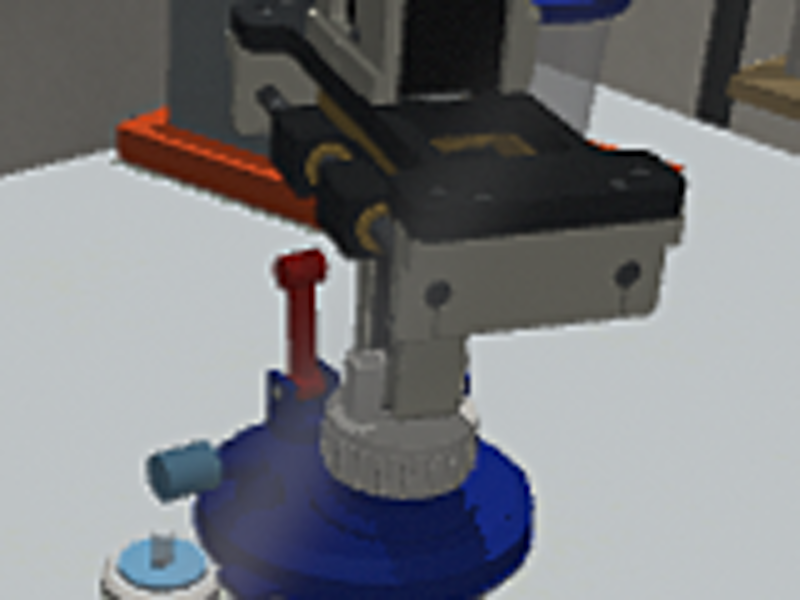

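At the end it met a stop (0.37 N·m), and lifting drew 7.6 N, so friction from that torque is likely. I'll ease back a little and lift again.

```bash
python3 -m handwheel '[[0,0,-0.3,0],[0,0,0,0.07],[0,0,0,0.05],[0,0,0,0]]' 1 20
python3 -c "
from h import *
s=arm.get_state(); print(s['moment'],s['force'],s['q'][5])"
python3 -m handwheel '[[0,0,0.2,0],[0,0,0.2,0],[0,0,0.2,0],[0,0,0,0],[0,0,0,0]]'
python3 -c "
from h import *
s=arm.get_state(); print(s['moment'],s['force'],s['q'][5])
f=grab('scene','sc10.png'); crop(f,230,80,390,200,5,'c14.png')"
```

```text
t: 12.15
eef_pos: [0.5089, -0.0682, 0.3868]
ee_rot: [3.141, 0.002, 2.887]
force: [0.4, -0.1, 0.5]
width: 0.0117
[ 0.1053024   0.18027652 -0.01689653] [ 0.39105601 -0.13969962  0.53393815] -2.075260811504131
t: 12.65
eef_pos: [0.5087, -0.0682, 0.3919]
ee_rot: [3.141, 0.0, 2.886]
force: [0.1, 1.1, -0.8]
width: 0.012
[-0.13527743 -0.0504223   0.01002526] [ 0.05930536  1.12019954 -0.75641232] -2.0759127435396207
```

View pics/c14.png

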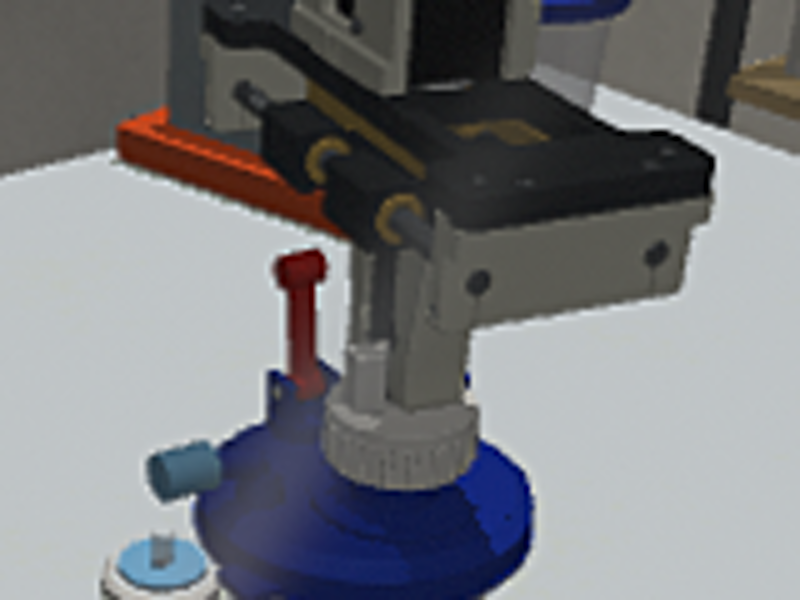

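The force is now about the cap's weight (−0.8 N): it's free. Lifting.

```bash
python3 -m handwheel '[[0,0,0.3,0],[0,0,0.5,0],[0,0,0.8,0],[0,0,1,0],[0,0,1,0],[0,0,1,0],[0,0,1,0],[0,0,0.6,0],[0,0,0.3,0],[0,0,0,0],[0,0,0,0],[0,0,0,0],[0,0,0,0],[0,0,0,0]]'
python3 - <<'E'
from h import *
s=arm.get_state(); print(s['moment'],s['force'],abs(s['qd']).max())
f=grab('scene','sc11.png'); crop(f,190,60,390,210,4,'c15.png'); 
f=grab('side','s11.png'); crop(f,190,90,390,240,4,'c16.png')
for n in('scene','side'):
    f=load(n); c=cloud(f); im=f['image'].astype(int); r,g,b=im[...,0],im[...,1],im[...,2]
    m=(np.hypot(c[...,0]-.5087,c[...,1]+.068)<.03)&(c[...,2]>.2)&(c[...,2]<.275)&(im.min(-1)>80)
    p=c[m]; print(n,len(p),np.percentile(p[:,2],[1,5,50,95]))
    m=(r>90)&(g<55)&(b<55)&(abs(c[...,0]-.5)<.03)&(abs(c[...,1]+.13)<.06)&(c[...,2]>.18)&(c[...,2]<.26)
    p=c[m]; t=p[p[:,2]>.226]; print(' lever',t.mean(0),t[:,2].max())
E
```

```text
t: 14.1
eef_pos: [0.5087, -0.0682, 0.4565]
ee_rot: [-3.141, -0.0, 2.886]
force: [0.5, 0.1, -1.4]
width: 0.0119
[-0.03486591 -0.06153251 -0.01033379] [ 0.47055587  0.12688924 -1.42761567] 0.0025320953769208247
scene 535 [0.25248879 0.25383125 0.26698732 0.27336631]
 lever [ 0.50454605 -0.1309208   0.23558162] 0.23770869246937942
side 713 [0.25325855 0.25487027 0.26843413 0.27385337]
 lever [ 0.50206508 -0.1296924   0.23594345] 0.23833697671203996
```

View pics/c15.png

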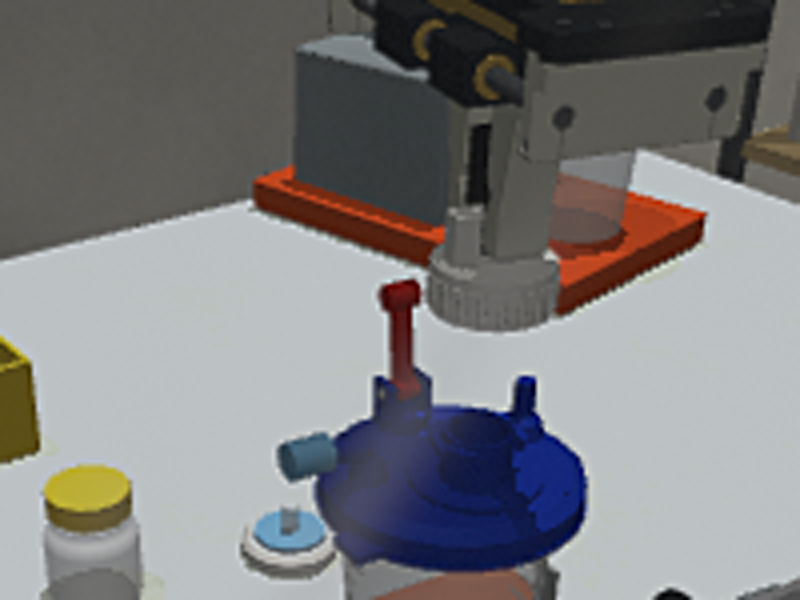

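View pics/c16.png

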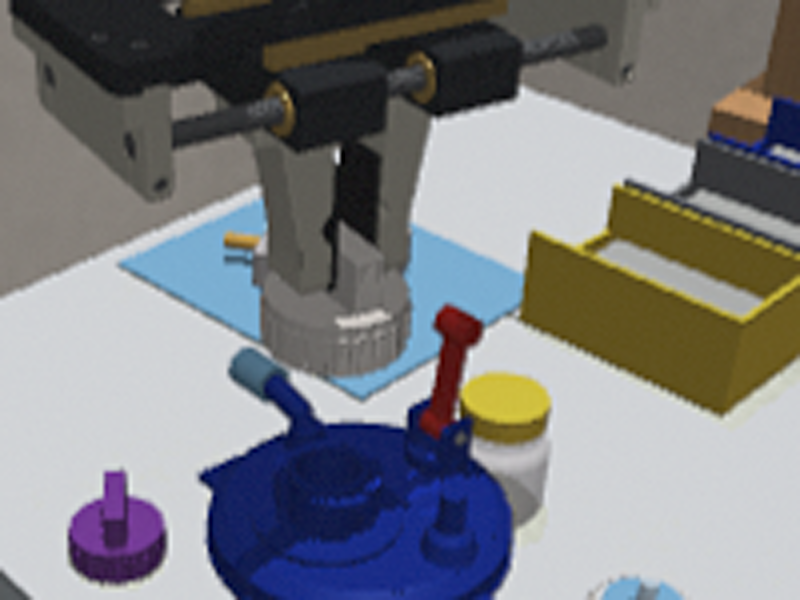

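Cap hangs level above the open port: skirt's lower edge is at 0.252 m against about 0.178 m seated, a lift of roughly 74 mm. The lever is still upright, and the jar and filter are where they were. I'm handing in.

```bash
python3 -c "
from station import arm
print(arm.job_done()); s=arm.get_state(); print(s['t'],s['width'],s['force'])"
```

```text
the job is handed in; nothing more can be done
None
the job is handed in; nothing more can be done
```

The job is handed in: the vent lever is fully up and the cap is off, held level about 74 mm above its seat over the open port. No verdict was reported.

- **Vent:** I pinched the lever's cross bar and swung it up along its arc before touching the cap. Its top stayed at z ≈ 0.238 m afterwards, which is about 1.4 rad.
- **Thread:** I tried the cap anticlockwise first. It hit a stop at about 0.57 N·m with the pads riding up on the wing. Clockwise it turned freely, so the thread is left-hand.
- **Unscrewing:** I turned it about 1.85 rad, where it met an end stop (0.37 N·m). The first lift there resisted with 7.6 N. I eased back about 0.12 rad and then it came off at roughly its own weight.
- **Last checks:** Total time was about 14 s. The cap was gripped at 11.9 mm with the arm still, and directly over the port to within measurement error. In the last pictures the jar and filter looked unmoved. I did not check the screwdriver at the end, but the arm never went near it.

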